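Set the store's fan controller to green and start it

ROBOT

A 6-joint arm with a two-finger parallel gripper is mounted at the origin on the work surface. World frame = base frame: x ahead of the robot, y to its left, z up, the work surface at z = 0. Lengths are in mm, angles in degrees, forces in N, time in s.
With the tool pointing down it reaches from about 300 to 850 mm from the base axis. Payload 4.2 kg.
Tool frame: the origin (TCP) lies between the finger pads; the fingertips stand 22 mm ahead of it and the grasp point (between the pads) lies 3 mm ahead of it; z points along the fingers, y is the direction in which the jaws open and shut (so a half turn about z gives the same grasp; the last joint's range is limited). The gripper opens to 91 mm and grips with 3 to 60 N. Pads are 32 mm wide; open, the fingers measure 118 mm over their backs; the gripper's body (76 mm by 178 mm) begins 60 mm behind the grasp point.
Start: joints at [-68.239, 18.312, 89.639, -0, 72.044, -1.146], TCP at [223.813, -529.668, 235.976] pointing down, gripper open.
Joint ranges: [-177.97, 177.97], [-48.28, 115.42], [12.27, 149.76], [-77.06, 257.06], [2.81, 150.46], [-146.56, 146.56]. Speed limits (degrees/s): [147.25, 147.25, 180, 180, 180, 180].

INTERFACE

Orientations are given as [roll, pitch, yaw] about the fixed x, y, z axes, in that order (R = Rz(yaw) Ry(pitch) Rx(roll)).
In Python, from workcell import * gives the robot as it stands.
- The arm moves only by the shell command python3 -m jog 'ROWS' [OPENING] [FORCE]. ROWS is text: rows parted by semicolons, each of 6 numbers parted by spaces: the shift along the tool's x, y, z in units of 0.5 m (1.0 is 0.5 m), then the turn, a rotation vector about the tool's x, y, z in units of pi/2 rad (1.0 is pi/2 rad). A call has 1 to 20 rows; each row is the pose to reach, as a shift and turn from the pose measured when the call began, along the tool's axes at that moment; what a row does not reach only later rows make up. A row lasts 1/12 s, in which the tool goes at most 41.7 mm and 7.16 degrees, less where a joint would pass 70% of its speed; a pose out of reach is approached as far as the arm can. A call with a number of a shift or a turn outside -1 to 1 is refused whole. A call with a gripper value outside its range is refused whole. OPENING is the opening, from -1 (shut) to 1 (fully open), set as the call begins (- or left out, the last holds). The fingers move at their own pace and stop on an object; FORCE is the grip in N (left out, the last holds). Time passes only in rows, so rows that repeat a pose let the fingers close. It gives the time, the measured TCP pose, the force and the opening at its end, in the units of the state.
- state(): the state, without advancing time (a new reading comes with each control period).
- grab_frame(name): name is "scene" or "top"; returns the picture (420x560x3 uint8, red, green, blue); there is no depth.
- calibration(name): a dict with "mtx" (3x3 intrinsics, pixels), "rvec" (rotation vector, rad) and "tvec" (3), from world to camera coordinates, as OpenCV has them. Camera axes: x right, y down, z forward; pixel columns grow to the right and rows downward; lengths in mm; the calibration is good to about 2 mm. A picture is of the moment at which its call begins. calibration takes no time and is no camera call.
- job_done(): hands the job in, once; it reports no verdict.
Trained networks look in the newest picture that a camera, given by its name, has taken for a name from the list of things; names that differ only in an ending like _2 or _b are one class to them, and where a whole thing is asked for, a point or a joint stands for the part that bears it (a point fixed in the world has none). Each returns a list of dicts, best first, with "confidence" (0 to 1); they miss things now and then, are a little off and sometimes report something else, mostly with a low value. They report only what shows in the picture. A call takes as long as a camera call.
- spot_in(query, camera): "rect" ([left, top, right, bottom] in pixels, round what is visible of it).
- tip_of(query, camera): "location" ([column, row] in pixels: a listed point, or the origin of a listed thing).
The state is a dict: "time_s": time; "qpos": joint angles; "qvel": joint speeds; "effort": joint torques, N m; "ee_pos": TCP position; "ee_rot": TCP orientation; "force": force on the tool from outside, world axes, zero at the start; "torque": the same for the moment, N m; "gripper_width": finger opening in mm.
Only numpy, scipy, OpenCV 4.12 (cv2) and the standard library are available. Lean on these libraries where they do the work, as an engineer would, in place of code of your own. Each camera call takes 0.05 s, during which the arm holds its last target. There are 200 camera calls.

TASK

With a fingertip, roll the knurled thumbwheel on the grey fan controller until its green band clicks into place at the top, between the two white pointers. Then push the blue start button all the way in and let it come back up. Leave the pot, the carton and the brass coupling standing where they are.

Things in the scene. Friction and masses are not known exactly. Their poses are not given: they have to be found in the camera images.
- controller: Grey box screwed to the bench, 160 (its x) x 180 (its y) x 70 mm high, flat level top. Origin: centre of its underside, on the bench. x points from its front to its back, y to the left seen from the front, z up. The black thumbwheel shows through a slot in the top at x 0, y +35 mm; the blue start button stands on the top at x -20, y -50 mm.
- wheel (a joint): Angle of the thumbwheel (rad). Moving its crown towards the controller's +x increases it: 36 mm of drag is 1 rad. Detents every 30 degrees: -1.047 (red band at top), -0.524 (yellow), 0 (green), 0.524 and 1.047 (white); stops at +-1.35. Passing the hump midway takes 2 to 3 N at the rim; it then snaps on by itself. Starts near red or yellow, rarely poised between: one or two clicks short of green.
- wheel_crown (a point): Fixed point at the top of the thumbwheel, mid-width, 81 mm above the bench, 11 mm above the box top; axes as the controller's. The two white pointers on the box lie 27 mm either side of it along y. 9 mm bands across the rim: white, white, green, yellow, red in order from -x to +x, so green comes up to the crown from the -x side.
- start (a joint): Travel of the blue start button (m): 0 up, 0.006 fully in; sprung, about 4 N fully in, comes back by itself. Cap 28 mm diameter.
- start_top (a point): Centre of the top of the start button's cap; moves down with it. Pressed straight down.
- pot: Bystander: loose green plastic plant pot, 76 mm across, 75 mm high; origin at the centre of its underside.
- carton: Bystander: loose cardboard carton 70 x 50 x 60 mm high; origin at the centre of its underside.
- coupling: Bystander: loose brass hose coupling, upright, 34 mm across, 50 mm high; origin at the centre of its underside.
- wheel_axle (a point): Centre of the thumbwheel, 45 mm above the bench; it turns about the controller's y axis here, like a part-sunk roller. Black knurled wheel, 72 mm diameter, rim 20 mm wide (30 mm with its shoulders, 3 mm lower), in a slot 58 mm (x) by 34 mm (y). It is turned by pressing lightly on the crown and dragging along x.

How it is judged (in metres and radians):
On the way, in this order (a step that is already met when the one before it is completed fails the run):
1. a fingertip presses on the controller while the wheel has not yet reached green (contact force between the fingers and controller above 0.5 N and value of joint wheel below -0.15 rad), for 0.05 s.
2. the wheel rests in the green detent (value of joint wheel between -0.12 and 0.12 rad and velocity of joint wheel between -0.1 and 0.1 rad/s and value of joint start below 0.0015 m), for 0.3 s.
3. the start button is pushed in by the fingers (value of joint start above 0.0045 m and contact force between the fingers and controller above 0.5 N), for 0.05 s.
At the end, for the whole second after the job is handed in: The wheel stands in the green detent (joint within 0.12 rad of 0), the start button is back up (within 1.5 mm), and pot, carton and coupling stand upright within 20 mm of where they began (value of joint wheel between -0.12 and 0.12 rad and value of joint start below 0.0015 m and distance of each of pot, carton, coupling from where it was at the start of the episode below 0.02 m and angle between each of pot, carton, coupling's own z axis and vertical below 0.2 rad); the robot touches nothing.
It fails at once if a bystander is lifted, knocked over or pushed away (more than 30 mm, 10 mm up, or 35 degrees of tilt) (height (world z) of any of pot, carton, coupling above 0.01 m or distance of any of pot, carton, coupling from where it was at the start of the episode above 0.03 m or angle between any of pot, carton, coupling's own z axis and vertical above 0.6 rad).
It also fails if it takes over 45 s, if anything falls off the work surface, if the arm or the gripper's body presses on something with over 40 N, if the wrist force passes 120 N, or if a joint passes its speed limit or range.

## Working session

There is one attempt and no reset: what is moved stays moved. The work goes in short steps, Python scripts to look and compute and a shell command to move; the robot and the scene stay as the last step left them, time stands still between calls to the robot, and variables do not carry over. Pictures are saved under pics/ and viewed, about 8 in all and at most 12, crops included, and the job is handed in when it is done.

```bash
mkdir -p pics; cat > h.py <<'E'
from workcell import *
import numpy as np, cv2
def ray(name,px):
    c=calibration(name);K=np.array(c["mtx"],float);R=cv2.Rodrigues(np.array(c["rvec"],float))[0];t=np.array(c["tvec"],float).ravel()
    d=R.T@np.linalg.inv(K)@np.array([px[0],px[1],1.]);return -R.T@t,d
def onz(name,px,z):
    o,d=ray(name,px);return o+d*(z-o[2])/d[2]
def save(name,f,box=None,s=1):
    im=grab_frame(name)
    if box: im=im[box[1]:box[3],box[0]:box[2]]
    im=cv2.resize(im,None,fx=s,fy=s,interpolation=cv2.INTER_CUBIC)
    cv2.imwrite("pics/"+f,im[:,:,::-1])
def proj(name,P):
    c=calibration(name);return cv2.projectPoints(np.array(P,float).reshape(-1,3),np.array(c["rvec"],float),np.array(c["tvec"],float),np.array(c["mtx"],float),None)[0].reshape(-1,2)
E
python3 - <<'E'
from h import *
a=grab_frame("scene");b=grab_frame("top")
cv2.imwrite("pics/a.png",a[:,:,::-1]);cv2.imwrite("pics/b.png",b[:,:,::-1])
H=dict(controller=0,wheel_crown=81,start_top=80,pot=0,carton=0,coupling=0)
for n,z in H.items():
  for c in("scene","top"):
    for r in tip_of(n,c)[:2]:
      print(n,c,np.round(r["location"]),round(r["confidence"],2),np.round(onz(c,r["location"],z)))
s=state();print(s["ee_pos"],s["ee_rot"],s["time_s"],s["gripper_width"],s["force"])
E
```

```text
controller scene [231. 233.] 0.87 [568. -58.   0.]
wheel_crown scene [243. 198.] 0.84 [552. -31.  81.]
wheel_crown top [311. 225.] 0.98 [567. -25.  81.]
start_top scene [242. 198.] 0.59 [551. -33.  80.]
start_top scene [204. 198.] 0.54 [ 545. -114.   80.]
start_top top [354. 221.] 0.49 [ 573. -118.   80.]
pot scene [299. 209.] 0.75 [488. 101.   0.]
pot scene [253. 299.] 0.64 [761. -15.   0.]
pot top [256. 263.] 0.61 [491. 101.   0.]
carton scene [256. 298.] 0.56 [759. -11.   0.]
carton top [301. 150.] 0.67 [758. -14.   0.]
coupling scene [137. 260.] 0.57 [ 645. -248.    0.]
coupling top [402. 192.] 0.49 [ 647. -249.    0.]
coupling top [310. 230.] 0.26 [563. -27.   0.]
[ 223.80132051 -529.65557867  235.98294011] [ 1.79994823e+02 -6.63648376e-04  2.29062650e+01] 0.7 91.01431689055589 [-0.46318773  0.41886833 -0.17016011]
```

View pics/a.png

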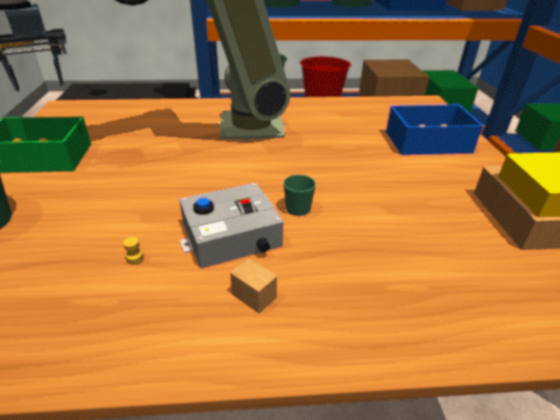

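View pics/b.png

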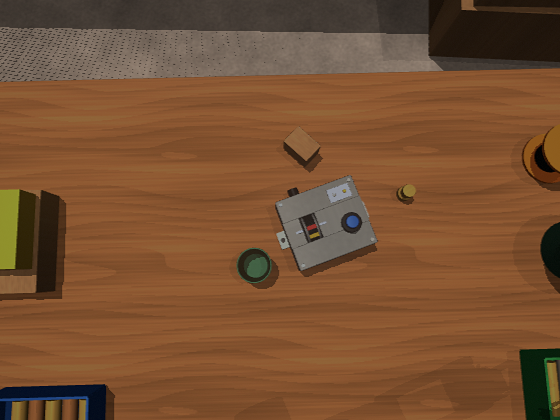

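The scene view shows the controller at about (231,225), the pot at (299,195), the carton at (254,284) and the coupling at (133,250). In the top view the wheel slot is at (311,226) and the blue button at (351,222). The button detection at scene (242,198) is wrong, because that is the wheel.

```bash
python3 - <<'E'
from h import *
save("top","c.png",(265,170,385,275),6)
E
```

```text
(no output)
```

View pics/c.png

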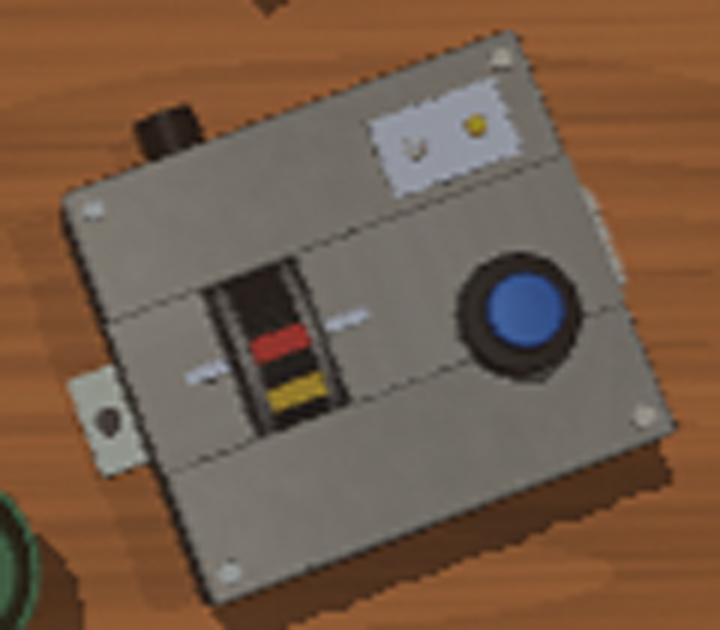

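Crop: the red band (at 281,343) lies on the line between the pointers, yellow (298,391) is on the -x side, and the controller's +x points up and to the left in the picture. Green is therefore two clicks away. Next I get the box pose from its four top corners.

```bash
cat >> h.py <<'E'
from scipy.spatial.transform import Rotation as Ro
def rel(target,yaw):
    s=state();R=Ro.from_euler("xyz",s["ee_rot"],degrees=True)
    T=Ro.from_euler("xyz",[180,0,yaw],degrees=True)
    return np.round(R.inv().apply(np.array(target)-s["ee_pos"])/500,4),np.round((R.inv()*T).as_rotvec()/(np.pi/2),4)
E
python3 - <<'E'
from h import *
P=np.array([onz("top",(265+u/6-.5,170+v/6-.5),70)[:2] for u,v in[(65,195),(512,35),(675,428),(212,603)]])
bl,br,fr,fl=P
print(np.round(P),[round(np.linalg.norm(a-b)) for a,b in((bl,br),(br,fr),(fr,fl),(fl,bl))])
d=(bl-fl)+(br-fr);e=(bl-br)+(fl-fr);d/=np.linalg.norm(d);e/=np.linalg.norm(e)
yaw=np.degrees(np.arctan2(d[1]-e[0],d[0]+e[1]));c=P.mean(0);x=np.array([np.cos(np.radians(yaw)),np.sin(np.radians(yaw))]);y=np.array([-x[1],x[0]])
crown=c+35*y;st=c-20*x-50*y
print("yaw",yaw,"c",c,"crown",crown,"start",st)
print("ptr mid",onz("top",(265+278/6-.5,170+347/6-.5),70),"btn",onz("top",(265+527/6-.5,170+310/6-.5),82))
for n,p in(("crown-13",crown-13*x),("start",st)):
  print(n,p,rel([*p,135],yaw))
print("proj",proj("top",[*crown,81]),proj("scene",[[*crown,81],[*st,80]]))
E
```

```text
[[ 621.   51.]
 [ 676. -115.]
 [ 530. -166.]
 [ 472.    3.]] [175, 155, 179, 157]
yaw 18.739528831096283 c [575.06405765 -56.70619696] crown [563.81973357 -23.5615869 ] start [ 572.1876006  -110.48096794]
ptr mid [563.42408563 -24.26943416  70.        ] btn [ 573.23966292 -112.86114452   82.        ]
crown-13 [551.5088784  -27.73805013] (array([ 0.9945, -0.6697,  0.2019]), array([0.0001, 0.    , 0.0463]))
start [ 572.1876006  -110.48096794] (array([ 0.9682, -0.5011,  0.2019]), array([0.0001, 0.    , 0.0463]))
proj [[310.9067425 226.6597706]] [[246.00287196 201.3262565 ]
 [204.15745657 205.26240833]]
```

```bash
r="0.9945 -0.67 0 0 0 0.0463"; python3 -m jog '0.9945 -0.67 0 0 0 0.0463; 0.9945 -0.67 0 0 0 0.0463; 0.9945 -0.67 0 0 0 0.0463; 0.9945 -0.67 0 0 0 0.0463; 0.9945 -0.67 0 0 0 0.0463; 0.9945 -0.67 0 0 0 0.0463; 0.9945 -0.67 0 0 0 0.0463; 0.9945 -0.67 0 0 0 0.0463; 0.9945 -0.67 0 0 0 0.0463; 0.9945 -0.67 0 0 0 0.0463; 0.9945 -0.67 0 0 0 0.0463; 0.9945 -0.67 0 0 0 0.0463; 0.9945 -0.67 0 0 0 0.0463; 0.9945 -0.67 0 0 0 0.0463; 0.9945 -0.67 0 0 0 0.0463; 0.9945 -0.67 0.1 0 0 0.0463; 0.9945 -0.67 0.2 0 0 0.0463; 0.9945 -0.67 0.2 0 0 0.0463; 0.9945 -0.67 0.2 0 0 0.0463; 0.9945 -0.67 0.2 0 0 0.0463' -1 20
python3 - <<'E'
from h import *
s=state();print(s["ee_pos"],s["ee_rot"],s["gripper_width"],s["force"])
print(rel([551.5,-27.7,108],18.74))
save("scene","d.png",(170,120,320,270),4)
E
```

```text
time_s: 2.42
ee_pos: [551.4, -27.5, 135.7]
ee_rot: [-180.0, 0.1, 18.7]
force: [0.1, 0.4, -0.2]
gripper_width: 0.5
[551.42009761 -27.50155144 135.66026994] [-1.79979512e+02  6.59243006e-02  1.87436202e+01] 0.5300995036279617 [ 0.08319925  0.40301421 -0.24051565]
(array([0.0001, 0.0004, 0.0553]), array([-0.0002,  0.0007,  0.    ]))
```

View pics/d.png

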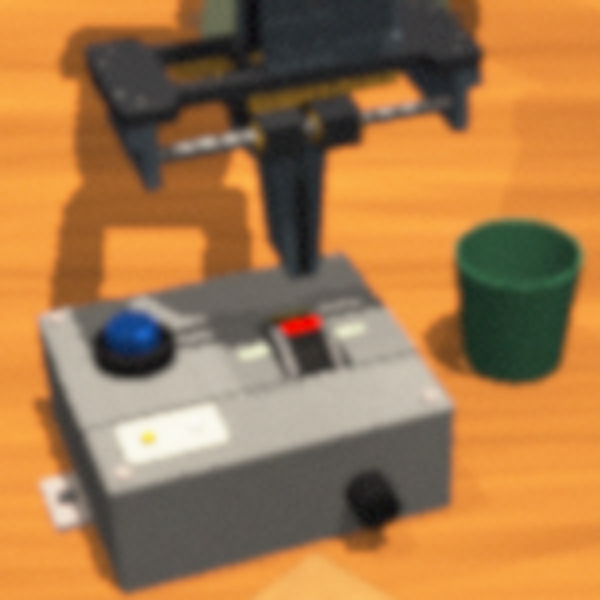

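Closed fingertips (crop 300,270) stand above and just in front of the wheel. Red is still at the top, and the pot is clear.

```bash
python3 -m jog '0 0 0.03 0 0 0; 0 0 0.06 0 0 0; 0 0 0.062 0 0 0; 0 0 0.062 0 0 0'; python3 -m jog '0 0 0.004 0 0 0; 0 0 0.004 0 0 0';  python3 -m jog '0 0 0.003 0 0 0; 0 0 0.003 0 0 0'
```

```text
time_s: 2.8
ee_pos: [553.3, -27.9, 107.4]
ee_rot: [179.9, -0.2, 18.7]
force: [-1.0, -0.1, -0.4]
gripper_width: 0.5
time_s: 2.97
ee_pos: [554.4, -28.1, 107.0]
ee_rot: [179.8, -0.4, 18.7]
force: [-0.5, 0.9, 0.3]
gripper_width: 0.4
time_s: 3.13
ee_pos: [555.0, -28.2, 106.3]
ee_rot: [179.8, -0.5, 18.7]
force: [0.3, -0.4, 0.3]
gripper_width: 0.2
```

```bash
python3 -c "
from h import *
print(rel([551.5,-27.7,104],18.74))
s=state();print(s['qvel'],s['ee_pos'])"
python3 -m jog '-0.0064 0 0.005 0 0.006 0; -0.0064 0 0.005 0 0.006 0; -0.0064 0 0.005 0 0.006 0; -0.0064 0 0.005 0 0.006 0'; python3 -c "
from h import *
print(rel([551.5,-27.7,102],18.74), state()['force'])"
```

```text
(array([-0.0065, -0.0032,  0.0046]), array([ 0.0024, -0.0054, -0.0004]))
[0.01899976 0.31990647 0.23329726 0.02506566 0.1121356  0.06359905] [555.04896415 -28.15388562 106.34483047]
time_s: 3.47
ee_pos: [551.9, -29.2, 103.8]
ee_rot: [179.8, -1.0, 18.7]
force: [-0.1, 0.2, 0.1]
gripper_width: 0.6
(array([ 0.0002, -0.0031,  0.0036]), array([ 0.0023, -0.0114, -0.0005])) [-0.14862968  0.2037512   0.06846984]
```

```bash
python3 -m jog '0 -0.003 0 0.002 -0.0114 0; 0 -0.003 0.002 0.002 -0.0114 0; 0 -0.003 0.004 0.002 -0.0114 0; 0 -0.003 0.004 0.002 -0.0114 0'; python3 -m jog '0 0 0.004 0 0 0; 0 0 0.004 0 0 0; 0 0 0.004 0 0 0; 0 0 0.004 0 0 0'; python3 -c "
from h import *
print(rel([551.5,-27.7,100],18.74), state()['force'])"
```

```text
time_s: 3.8
ee_pos: [552.2, -27.6, 103.1]
ee_rot: [180.0, -0.1, 18.7]
force: [-2.0, 0.6, 7.3]
gripper_width: 0.4
time_s: 4.13
ee_pos: [552.5, -27.5, 103.0]
ee_rot: [179.9, -0.1, 18.7]
force: [-4.7, -0.3, 13.5]
gripper_width: 0.2
(array([-0.002 , -0.0002,  0.006 ]), array([ 0.0008, -0.0016, -0.0003])) [-4.69743518 -0.28998964 13.45493076]
```

Contact is firm at 13 N. I drag one click with a lighter press and then lift.

```bash
python3 -m jog '0.004 0 0.003 0 0 0; 0.008 0 0.003 0 0 0; 0.012 0 0.003 0 0 0; 0.016 0 0.003 0 0 0; 0.020 0 0.003 0 0 0; 0.024 0 0.003 0 0 0; 0.028 0 0.003 0 0 0; 0.032 0 0.003 0 0 0; 0.034 0 0.003 0 0 0; 0.034 0 0.003 0 0 0'; python3 -m jog '0 0 -0.03 0 0 0; 0 0 -0.06 0 0 0; -0.03 0 -0.06 0 0 0; -0.07 0 -0.06 0 0 0; -0.07 0 -0.06 0 0 0; -0.07 0 -0.06 0 0 0'; python3 - <<'E'
from h import *
s=state();print(s["ee_pos"],s["ee_rot"],s["force"],rel([551.5,-27.7,103],18.74))
save("scene","e.png",(170,120,320,270),4)
E
```

```text
time_s: 4.97
ee_pos: [564.2, -23.3, 102.9]
ee_rot: [180.0, 0.4, 18.8]
force: [-13.2, -4.8, 17.8]
gripper_width: 0.4
time_s: 5.47
ee_pos: [531.1, -34.6, 133.3]
ee_rot: [180.0, 0.4, 18.8]
force: [-0.4, 0.1, 0.6]
gripper_width: 0.6
[531.12079595 -34.59470715 133.30364164] [179.95917247   0.42707776  18.76577385] [-0.37464628  0.07317201  0.63028509] (array([0.0435, 0.    , 0.0603]), array([0.0005, 0.0047, 0.0003]))
```

View pics/e.png

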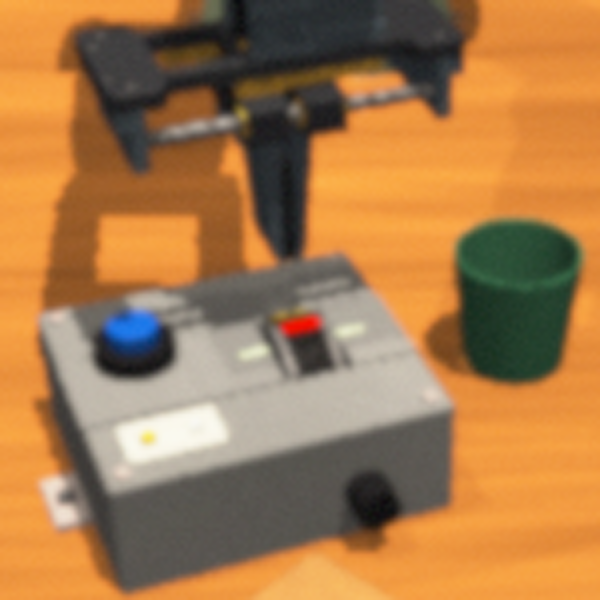

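Red is still at the crown (300,325), although the drag read 14 N horizontally. I repeat it with a lighter, slower press and check the picture while in contact.

```bash
python3 -m jog '0.05 0 0.03 0 0.0047 0; 0.0500 0 0.055 0 0.0047 0; 0.0500 0 0.06 0 0.0047 0; 0.0500 0 0.062 0 0.0047 0; 0.0500 0 0.062 0 0.0047 0';  python3 -m jog '0.006 0 0.002 0 0 0; 0.012 0 0.002 0 0 0; 0.012 0 0.002 0 0 0; 0.012 0 0.002 0 0 0'; python3 -m jog '0.006 0 0.002 0 0 0; 0.012 0 0.002 0 0 0; 0.012 0 0.002 0 0 0; 0.012 0 0.002 0 0 0'; python3 - <<'E'
from h import *
s=state();print(s["ee_pos"],s["ee_rot"],s["force"],rel([551.5,-27.7,103],18.74))
a=grab_frame("scene")[160:230,210:290];b=grab_frame("top")[195:255,270:350]
a=cv2.resize(a,(400,350),interpolation=2);b=cv2.resize(b,(400,350),interpolation=2)
cv2.imwrite("pics/f.png",np.hstack([a,b])[:,:,::-1])
E
```

```text
time_s: 5.93
ee_pos: [558.2, -26.1, 103.2]
ee_rot: [179.9, -0.3, 18.8]
force: [2.3, 1.7, 2.7]
gripper_width: 0.5
time_s: 6.27
ee_pos: [561.0, -25.0, 103.0]
ee_rot: [179.9, 0.1, 18.9]
force: [-9.0, -3.6, 12.7]
gripper_width: 0.4
time_s: 6.6
ee_pos: [563.1, -24.2, 103.0]
ee_rot: [179.9, 0.7, 18.9]
force: [-11.0, -3.5, 15.5]
gripper_width: 0.5
[563.14107225 -24.22338831 103.00836096] [179.92843091   0.67066456  18.9357588 ] [-11.02489565  -3.49860878  15.48281966] (array([-0.0243, -0.001 ,  0.0003]), array([0.0008, 0.0075, 0.0022]))
```

View pics/f.png

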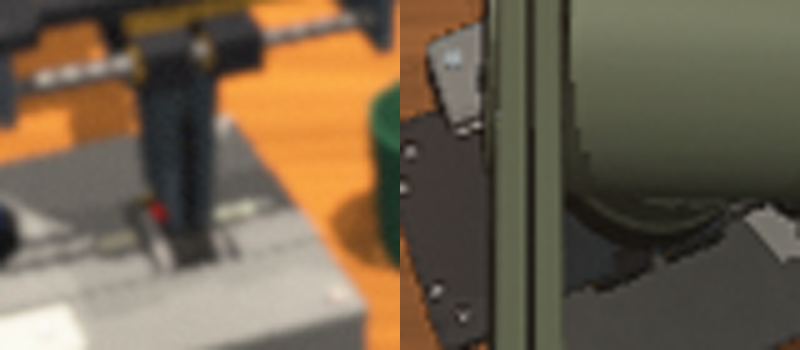

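Mid-contact, the fingertip is on the rim with only a corner of red showing (left half, 155,210), which is too coarse to tell whether the wheel moved. I lift, swing aside for a clear top view, and compare with the start.

```bash
python3 -m jog '0 0 -0.04 0 0 0; 0 0 -0.08 0 0 0; 0 0.08 -0.1 0 0 0; 0 0.16 -0.1 0 0 0; 0 0.24 -0.1 0 0 0; 0 0.32 -0.1 0 0 0; 0 0.4 -0.1 0 0 0; 0 0.4 -0.1 0 0 0; 0 0.4 -0.1 0 0 0; 0 0.4 -0.1 0 0 0'; python3 - <<'E'
from h import *
s=state();print(s["ee_pos"],s["ee_rot"],s["force"],rel([556,-26.2,104],18.74))
Z=lambda a:cv2.resize(a,(400,350),interpolation=cv2.INTER_CUBIC)
b0=cv2.imread("pics/b.png")[:,:,::-1][205:247,287:335];b1=grab_frame("top")[205:247,287:335]
cv2.imwrite("pics/g.png",np.hstack([Z(b0),Z(b1)])[:,:,::-1])
E
```

```text
time_s: 7.53
ee_pos: [628.2, -212.6, 152.4]
ee_rot: [-180.0, 0.7, 18.9]
force: [-0.3, 0.4, 0.4]
gripper_width: 0.5
[ 628.1689932  -212.64438448  152.44736876] [-179.97295052    0.74257659   18.91432197] [-0.25034405  0.36152956  0.36804578] (array([-0.0144, -0.3995,  0.0973]), array([-0.0003,  0.0083,  0.0019]))
```

View pics/g.png

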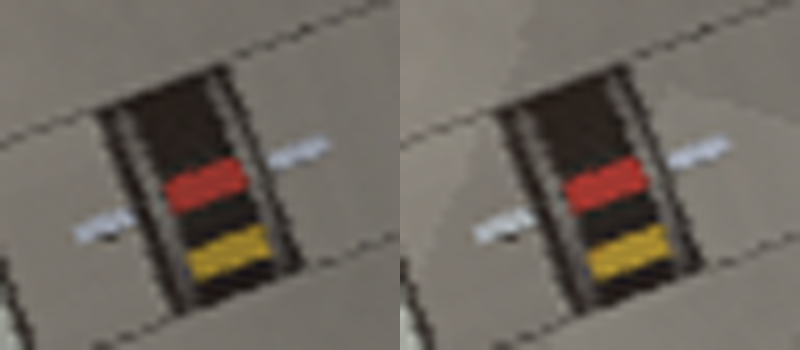

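The top view shows the wheel unmoved: red at (207,185) left, the same on the right. Pressing with 13–18 N seems to jam it, and the notes say to press lightly. I return and use about 4 N.

```bash
python3 -m jog '-0.009 -0.08 0 0 0.0083 0.0019; -0.018 -0.16 0 0 0.0083 0.0019; -0.018 -0.24 0 0 0.0083 0.0019; -0.018 -0.32 0 0 0.0083 0.0019; -0.018 -0.3995 0 0 0.0083 0.0019; -0.018 -0.3995 0.04 0 0.0083 0.0019; -0.018 -0.3995 0.08 0 0.0083 0.0019; -0.018 -0.3995 0.092 0 0.0083 0.0019; -0.018 -0.3995 0.092 0 0.0083 0.0019; -0.018 -0.3995 0.092 0 0.0083 0.0019;  -0.018 -0.3995 0.092 0 0.0083 0.0019'; python3 -c "
from h import *
print(rel([554.3,-27.1,103],18.74), state()['force'])"
```

```text
time_s: 8.5
ee_pos: [554.9, -26.2, 107.9]
ee_rot: [180.0, -0.1, 18.8]
force: [0.7, 0.8, 0.3]
gripper_width: 0.7
(array([-0.0016,  0.0013,  0.0098]), array([ 0.0003, -0.0013,  0.0006])) [0.65762722 0.78757621 0.33946291]
```

```bash
python3 -m jog '0 0.001 0.006 0 -0.001 0; 0 0.001 0.009 0 -0.001 0; 0 0.001 0.0095 0 -0.001 0; 0 0.001 0.0095 0 -0.001 0; 0 0.001 0.0095 0 -0.001 0';  python3 -m jog '0.004 0 0.0006 0 0 0; 0.008 0 0.0006 0 0 0; 0.008 0 0.0006 0 0 0'; python3 -m jog '0.004 0 0.0006 0 0 0; 0.008 0 0.0006 0 0 0; 0.008 0 0.0006 0 0 0'; python3 -m jog '0.004 0 0.0006 0 0 0; 0.008 0 0.0006 0 0 0; 0.008 0 0.0006 0 0 0'
```

```text
time_s: 8.92
ee_pos: [555.1, -26.9, 103.3]
ee_rot: [180.0, -0.0, 18.8]
force: [0.4, -0.3, 0.9]
gripper_width: 0.5
time_s: 9.17
ee_pos: [559.1, -25.6, 103.2]
ee_rot: [180.0, -0.0, 18.8]
force: [-2.3, -0.3, 3.3]
gripper_width: 0.3
time_s: 9.42
ee_pos: [562.6, -24.4, 103.2]
ee_rot: [180.0, 0.0, 18.8]
force: [-2.7, -0.7, 5.4]
gripper_width: 0.2
time_s: 9.67
ee_pos: [566.0, -23.1, 103.2]
ee_rot: [180.0, 0.1, 18.8]
force: [-3.6, -1.3, 5.6]
gripper_width: 0.3
```

```bash
python3 -m jog '0.004 0 0.0006 0 0 0; 0.008 0 0.0006 0 0 0; 0.008 0 0.0006 0 0 0'; python3 -m jog '0.004 0 0.0006 0 0 0; 0.008 0 0.0006 0 0 0; 0.008 0 0.0006 0 0 0'; python3 - <<'E'
from h import *
Z=lambda a:cv2.resize(a,(400,350),interpolation=cv2.INTER_CUBIC)
b0=cv2.imread("pics/d.png")[:,:,::-1];b0=b0[160:440,160:480]
b1=grab_frame("scene")[160:230,210:290]
cv2.imwrite("pics/i.png",np.hstack([Z(b0),Z(b1)])[:,:,::-1])
E
```

```text
time_s: 9.92
ee_pos: [569.4, -22.0, 103.1]
ee_rot: [180.0, 0.2, 18.8]
force: [-2.6, -1.8, 5.5]
gripper_width: 0.4
time_s: 10.17
ee_pos: [572.8, -20.8, 103.1]
ee_rot: [180.0, 0.3, 18.8]
force: [-2.6, -1.6, 6.3]
gripper_width: 0.6
```

View pics/i.png

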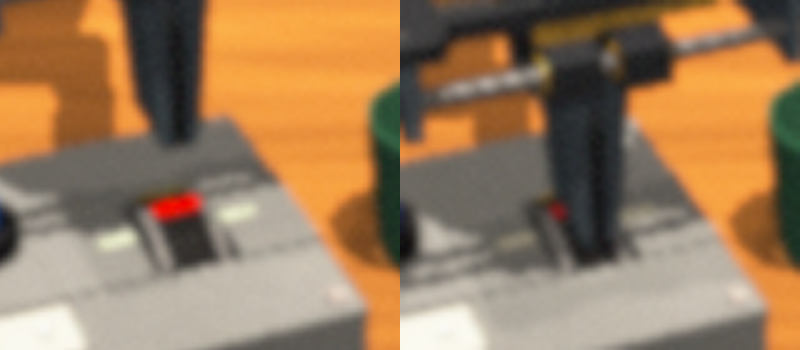

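The finger is on the slot, and red is still at its old place (right half, 558,210). It slides without turning the wheel, so I check where the tip really is against its projection.

```bash
python3 - <<'E'
from h import *
s=state();p=s["ee_pos"];R=Ro.from_euler("xyz",s["ee_rot"],degrees=True)
print(p,s["force"],s["torque"])
for nm,o in dict(c=(0,0,22),f16=(16,0,22),f10=(10,0,22),b=(-16,0,22),l=(16,13,22),r=(16,-13,22)).items():
    q=p+R.apply(o);uv=proj("scene",q)[0];print(nm,np.round(q),np.round(uv,1),"crop i right",np.round([400+(uv[0]-210)*5,(uv[1]-160)*5]))
c=np.array([563.8,-23.9]);x=np.array([np.cos(.327),np.sin(.327)]);y=np.array([-x[1],x[0]])
for nm,a,b,z in(("crown",0,0,81),("rimL",0,-10,81),("rimR",0,10,81),("ptrL",0,-27,70),("ptrR",0,27,70),("slotf+",29,17,70),("slotf-",29,-17,70)):
    uv=proj("scene",[*(c+a*x+b*y),z])[0];print(nm,np.round([400+(uv[0]-210)*5,(uv[1]-160)*5]))
im=grab_frame("scene")[185:222,230:270]
cv2.imwrite("pics/j.png",cv2.resize(im,(640,592),interpolation=cv2.INTER_CUBIC)[:,:,::-1])
E
```

```text
[572.76215538 -20.78503469 103.11867836] [-3.51262808 -1.26881679  5.80941486] [-0.25103086  0.70349947 -0.01743776]
c [573. -21.  81.] [247.4 203.7] crop i right [587. 218.]
f16 [588. -16.  81.] [250.  207.8] crop i right [600. 239.]
f10 [582. -18.  81.] [249.  206.3] crop i right [595. 231.]
b [558. -26.  81.] [244.8 199.6] crop i right [574. 198.]
l [592. -28.  81.] [244.  209.2] crop i right [570. 246.]
r [584.  -3.  81.] [255.9 206.5] crop i right [629. 232.]
crown [579. 207.]
rimL [557. 212.]
rimR [602. 202.]
ptrL [519. 242.]
ptrR [639. 214.]
slotf+ [642. 257.]
slotf- [564. 275.]
```

View pics/j.png

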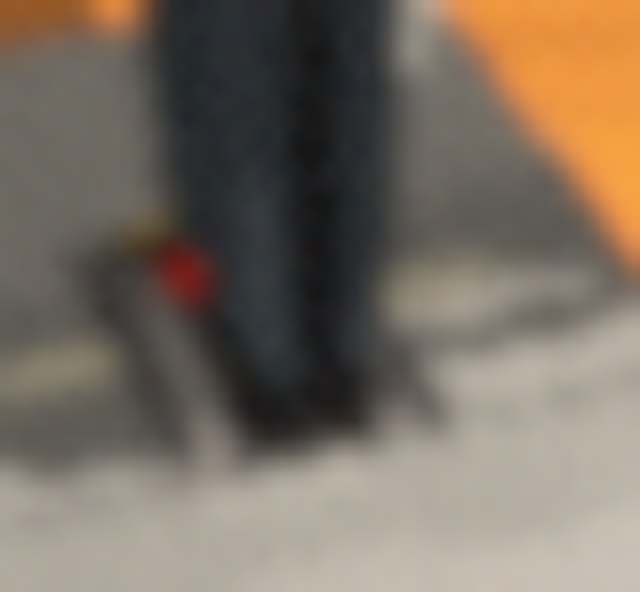

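Pointers and fingertip project where they should, and the tip is centred on the rim and slipping on it. I compare the visible red edge in the unloaded and the loaded picture numerically.

```bash
python3 - <<'E'
from h import *
d=cv2.imread("pics/d.png")[:,:,::-1];e=cv2.imread("pics/e.png")[:,:,::-1]
n=cv2.resize(grab_frame("scene")[120:270,170:320],None,fx=4,fy=4,interpolation=cv2.INTER_CUBIC)
f=cv2.imread("pics/f.png")[:,:400,::-1]
for nm,i,ox,oy,s in(("d",d,170,120,4),("e",e,170,120,4),("now",n,170,120,4),("f",f,210,160,5)):
    i=i.astype(float);out=[]
    for col in(240.5,241,241.5,242,242.5,243):
        u=int((col-ox+.5)*s);v=i[:,u];r=np.clip(v[:,0]-np.maximum(v[:,1],v[:,2])-35,0,None);rows=np.arange(len(r))/s-.5+oy
        m=(rows>196)&(rows<209)&(v[:,1]<110);w=r*m;out.append((round((w*rows).sum()/(w.sum()+1e-9),2),int(w.sum())))
    print(nm,out)
s=state();print(s["force"],s["torque"],s["effort"])
E
```

```text
d [(np.float64(201.24), 1609), (np.float64(201.28), 2108), (np.float64(201.3), 2431), (np.float64(201.25), 2704), (np.float64(201.18), 2834), (np.float64(201.08), 2882)]
e [(np.float64(201.24), 1570), (np.float64(201.3), 2044), (np.float64(201.32), 2330), (np.float64(201.28), 2554), (np.float64(201.22), 2650), (np.float64(201.11), 2696)]
now [(np.float64(201.53), 424), (np.float64(201.66), 479), (np.float64(201.77), 416), (np.float64(201.87), 225), (np.float64(201.95), 48), (np.float64(0.0), 0)]
f [(np.float64(201.58), 577), (np.float64(201.7), 641), (np.float64(201.93), 591), (np.float64(202.09), 410), (np.float64(202.21), 97), (np.float64(0.0), 0)]
[-3.50435828 -0.77507102  5.92423294] [-0.27792672  0.70328607 -0.02900375] [ 7.44966455e-01 -4.07592344e+01 -1.98953283e+01  4.32895403e-01
 -1.22447379e+00  1.95703783e-04]
```

The wheel shifts only about 1–2 mm under load, so flat-tip sliding is not carrying it. I'll lift, tilt the fingers 18° so the rear edge of the tip bites the rim, and let that edge follow the rim's arc.

```bash
cat >> h.py <<'E'
C=np.array([563.8,-23.9]);YAW=18.74
def tilt(a,z,p=-18,s=None):
    "shift/turn to put TCP at controller x offset a from crown, height z, pitch p"
    s=s or state();R=Ro.from_euler("xyz",s["ee_rot"],degrees=True);T=Ro.from_euler("xyz",[180,p,YAW],degrees=True)
    y=np.radians(YAW);P=np.array([C[0]+a*np.cos(y),C[1]+a*np.sin(y),z])
    return np.round(R.inv().apply(P-s["ee_pos"])/500,4).tolist(),np.round((R.inv()*T).as_rotvec()/(np.pi/2),4).tolist()
def st():
    s=state();y=np.radians(YAW);d=s["ee_pos"][:2]-C;f=s["force"]
    print("a %.1f b %.1f z %.1f  Fx' %.1f Fy' %.1f Fz %.1f pitch %.1f t %.2f"%(d[0]*np.cos(y)+d[1]*np.sin(y),-d[0]*np.sin(y)+d[1]*np.cos(y),s["ee_pos"][2],f[0]*np.cos(y)+f[1]*np.sin(y),-f[0]*np.sin(y)+f[1]*np.cos(y),f[2],s["ee_rot"][1],s["time_s"]))
E
python3 -m jog '0 0 -0.03 0 0 0; 0 0 -0.04 0 0 0; -0.01 0 -0.04 0 0.08 0; -0.019 0 -0.04 0 0.16 0; -0.019 0 -0.03 0 0.2 0; -0.019 0 -0.02 0 0.2 0; -0.019 0 -0.02 0 0.2 0; -0.019 0 -0.02 0 0.2 0'; python3 -c "
from h import *
st()
for z in (109,106,105,104): print(z,tilt(0.4,z))
for a,z in ((0,109),(9,109)): print(a,z,tilt(a,z))"
```

```text
time_s: 10.98
ee_pos: [565.2, -23.9, 113.4]
ee_rot: [179.9, -17.8, 18.9]
force: [-0.6, -1.0, 0.1]
gripper_width: 0.7
a 1.3 b -0.4 z 113.4  Fx' -0.9 Fy' -0.7 Fz 0.1 pitch -17.8 t 10.98
109 ([-0.0044, -0.0008, 0.0078], [0.0003, 0.0027, 0.0013])
106 ([-0.0063, -0.0008, 0.0136], [0.0003, 0.0027, 0.0013])
105 ([-0.0069, -0.0008, 0.0155], [0.0003, 0.0027, 0.0013])
104 ([-0.0075, -0.0008, 0.0174], [0.0003, 0.0027, 0.0013])
0 109 ([-0.0052, -0.0008, 0.0076], [0.0003, 0.0027, 0.0013])
9 109 ([0.0119, -0.0008, 0.0131], [0.0003, 0.0027, 0.0013])
```

```bash
python3 -m jog '-0.005 0 0.009 0 0.0027 0; -0.0063 0 0.0136 0 0.0027 0; -0.0063 0 0.0136 0 0.0027 0; -0.0063 0 0.0136 0 0.0027 0'; python3 -m jog '-0.0012 0 0.0036 0 0 0; -0.0012 0 0.0036 0 0 0; -0.0012 0 0.0036 0 0 0';  python3 -c "
from h import *
st()"
```

```text
time_s: 11.32
ee_pos: [566.0, -24.1, 106.6]
ee_rot: [179.9, -18.1, 18.9]
force: [0.9, -0.0, 3.2]
gripper_width: 0.5
time_s: 11.57
ee_pos: [566.8, -23.8, 106.3]
ee_rot: [179.8, -18.2, 18.9]
force: [-5.9, -1.0, 13.5]
gripper_width: 0.7
a 2.8 b -0.9 z 106.3  Fx' -5.9 Fy' 0.9 Fz 13.5 pitch -18.2 t 11.57
```

```bash
python3 -m jog '0.0051 0 0.0038 0 0 0; 0.0108 0 0.0056 0 0 0; 0.0108 0 0.0056 0 0 0; 0.0108 0 0.0056 0 0 0'; python3 -c "
from h import *
st()";  python3 -m jog '0.0051 0 0.0038 0 0 0; 0.0108 0 0.0056 0 0 0; 0.0108 0 0.0056 0 0 0; 0.0108 0 0.0056 0 0 0'; python3 -c "
from h import *
st()"
```

```text
time_s: 11.9
ee_pos: [574.4, -21.5, 106.7]
ee_rot: [179.8, -18.4, 18.9]
force: [0.6, 2.3, 5.1]
gripper_width: 0.4
a 10.8 b -1.1 z 106.7  Fx' 1.3 Fy' 2.0 Fz 5.1 pitch -18.4 t 11.90
time_s: 12.23
ee_pos: [581.1, -19.4, 105.8]
ee_rot: [179.8, -18.5, 18.9]
force: [2.0, 0.9, 2.2]
gripper_width: 0.4
a 17.8 b -1.3 z 105.8  Fx' 2.2 Fy' 0.2 Fz 2.2 pitch -18.5 t 12.23
```

The drag force dropped and changed sign, so it looks as though the hump is passed. I lift and look.

```bash
python3 -m jog '0.02 0 -0.06 0 0 0; 0.02 0 -0.06 0 0 0; -0.03 0 -0.06 0 0 0; -0.03 0 -0.06 0 0 0; -0.03 0 -0.06 0 0 0'; python3 - <<'E'
from h import *
st()
print(tilt(0,109),tilt(0,106.5))
im=grab_frame("scene")[170:225,205:280]
cv2.imwrite("pics/k.png",cv2.resize(im,(600,440),interpolation=cv2.INTER_CUBIC)[:,:,::-1])
E
```

```text
time_s: 12.65
ee_pos: [557.2, -27.1, 128.5]
ee_rot: [179.8, -18.4, 18.9]
force: [0.0, -0.8, 0.3]
gripper_width: 0.4
a -7.3 b -0.9 z 128.5  Fx' -0.2 Fy' -0.8 Fz 0.3 pitch -18.4 t 12.65
([0.0016, -0.002, 0.0416], [0.0014, -0.004, 0.0015]) ([0.0, -0.002, 0.0464], [0.0014, -0.004, 0.0015])
```

View pics/k.png

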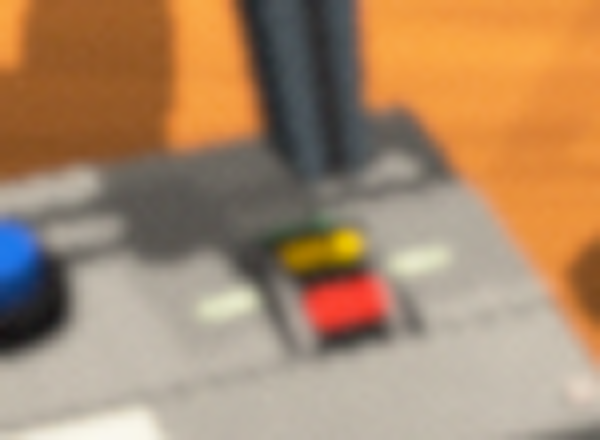

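One click made: yellow (k: 320,252) is between the pointers, red is in front of it and green shows behind. I repeat the same stroke.

```bash
python3 -m jog '0.0008 -0.002 0.03 0 -0.004 0; 0.0008 -0.002 0.045 0 -0.004 0; 0.0008 -0.002 0.0464 0 -0.004 0; 0.0008 -0.002 0.0464 0 -0.004 0'; python3 -c "
from h import *
st()"; python3 -m jog '-0.0012 0 0.0036 0 0 0; -0.0012 0 0.0036 0 0 0; -0.0012 0 0.0036 0 0 0';  python3 -c "
from h import *
st()"
```

```text
time_s: 13.03
ee_pos: [566.2, -23.7, 107.0]
ee_rot: [179.8, -18.1, 18.9]
force: [-0.3, -1.0, 0.4]
gripper_width: 0.4
a 2.3 b -0.6 z 107.0  Fx' -0.6 Fy' -0.9 Fz 0.4 pitch -18.1 t 13.03
time_s: 13.28
ee_pos: [566.7, -23.6, 106.4]
ee_rot: [179.8, -18.2, 18.9]
force: [-3.4, -0.1, 9.3]
gripper_width: 0.4
a 2.9 b -0.6 z 106.4  Fx' -3.2 Fy' 1.0 Fz 9.3 pitch -18.2 t 13.28
```

```bash
python3 -m jog '0.0051 0 0.0038 0 0 0; 0.0108 0 0.0056 0 0 0; 0.0108 0 0.0056 0 0 0; 0.0108 0 0.0056 0 0 0'; python3 -c "
from h import *
st()";  python3 -m jog '0.0051 0 0.0038 0 0 0; 0.0108 0 0.0056 0 0 0; 0.0108 0 0.0056 0 0 0; 0.0108 0 0.0056 0 0 0'; python3 -c "
from h import *
st()"; python3 -m jog '0.02 0 -0.06 0 0 0; 0.02 0 -0.06 0 0 0; -0.03 0 -0.06 0 0 0; -0.03 0 -0.06 0 0 0; -0.03 0 -0.06 0 0 0'; python3 - <<'E'
from h import *
st()
im=grab_frame("scene")[170:225,190:265]
cv2.imwrite("pics/l.png",cv2.resize(im,(600,440),interpolation=cv2.INTER_CUBIC)[:,:,::-1])
y=np.radians(YAW);x=np.array([np.cos(y),np.sin(y)]);b=C-20*x-85*np.array([-x[1],x[0]])
print("start",b,rel([*b,140],YAW))
E
```

```text
time_s: 13.62
ee_pos: [573.7, -21.4, 106.8]
ee_rot: [179.7, -18.4, 18.9]
force: [-0.0, 3.0, 5.6]
gripper_width: 0.4
a 10.1 b -0.8 z 106.8  Fx' 0.9 Fy' 2.9 Fz 5.6 pitch -18.4 t 13.62
time_s: 13.95
ee_pos: [580.2, -19.4, 106.0]
ee_rot: [179.7, -18.5, 18.9]
force: [1.4, 1.3, 2.4]
gripper_width: 0.5
a 17.0 b -1.1 z 106.0  Fx' 1.7 Fy' 0.8 Fz 2.4 pitch -18.5 t 13.95
time_s: 14.37
ee_pos: [556.3, -27.2, 128.7]
ee_rot: [179.7, -18.3, 18.9]
force: [-0.2, -0.3, 0.2]
gripper_width: 0.7
a -8.2 b -0.7 z 128.7  Fx' -0.3 Fy' -0.2 Fz 0.2 pitch -18.3 t 14.37
start [ 572.16858181 -110.81931223] (array([-0.0183,  0.1679, -0.0278]), array([ 0.0031, -0.2049,  0.001 ]))
```

View pics/l.png

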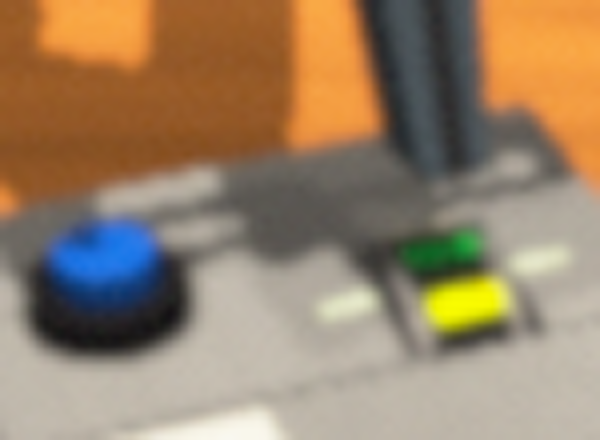

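Green (l: 442,248) is now at the crown between the pointers, with yellow in front. Next I straighten the tool, go above the button and press.

```bash
python3 -m jog '0 0.03 -0.028 0.0031 -0.07 0; -0.01 0.08 -0.028 0.0031 -0.14 0; -0.0183 0.14 -0.028 0.0031 -0.205 0.001; -0.0183 0.168 -0.028 0.0031 -0.205 0.001; -0.0183 0.168 -0.028 0.0031 -0.205 0.001; -0.0183 0.168 -0.028 0.0031 -0.205 0.001; -0.0183 0.168 -0.028 0.0031 -0.205 0.001'; python3 - <<'E'
from h import *
st();b=[572.2,-110.8]
for z in(78,84,90,96): print(z,proj("scene",[*b,z]),proj("top",[*b,z]))
print(rel([*b,110],YAW))
E
```

```text
time_s: 15.0
ee_pos: [571.0, -110.1, 139.5]
ee_rot: [-179.9, 0.0, 18.7]
force: [-0.3, -0.3, 0.1]
gripper_width: 0.2
a -20.9 b -83.9 z 139.5  Fx' -0.4 Fy' -0.2 Fz 0.1 pitch 0.0 t 15.00
78 [[204.0922757  206.05333016]] [[351.07523469 221.87758281]]
84 [[203.82108913 203.69816536]] [[351.56179075 221.5695893 ]]
90 [[203.5475577  201.32263622]] [[352.05473951 221.25754916]]
96 [[203.27165086 198.92647748]] [[352.55420778 220.94138213]]
(array([0.0018, 0.0022, 0.059 ]), array([-0.001 ,  0.0004, -0.0002]))
```

```bash
python3 -m jog '0.0018 0.0022 0.03 0 0 0; 0.0018 0.0022 0.048 0 0 0; 0.0018 0.0022 0.048 0 0 0; 0.0018 0.0022 0.048 0 0 0'; python3 -m jog '0 0 0.006 0 0 0; 0 0 0.006 0 0 0; 0 0 0.006 0 0 0'; python3 -m jog '0 0 0.006 0 0 0; 0 0 0.006 0 0 0; 0 0 0.006 0 0 0';  python3 -m jog '0 0 0.006 0 0 0; 0 0 0.006 0 0 0; 0 0 0.006 0 0 0'
```

```text
time_s: 15.33
ee_pos: [571.2, -110.1, 115.3]
ee_rot: [-179.9, 0.1, 18.8]
force: [0.6, 0.8, -0.5]
gripper_width: 0.5
time_s: 15.58
ee_pos: [571.6, -109.9, 112.9]
ee_rot: [-179.9, 0.0, 18.8]
force: [-0.9, 0.8, 1.8]
gripper_width: 0.9
time_s: 15.83
ee_pos: [571.7, -109.9, 110.1]
ee_rot: [-179.9, 0.0, 18.8]
force: [-0.4, -0.1, 2.7]
gripper_width: 0.7
time_s: 16.08
ee_pos: [571.7, -109.9, 108.2]
ee_rot: [-179.9, -0.0, 18.7]
force: [-2.4, 0.2, 8.2]
gripper_width: 0.7
```

The button has bottomed out (8 N, above the 4 N spring). I hold briefly, then lift clear.

```bash
python3 -m jog '0 0 0.004 0 0 0; 0 0 0.004 0 0 0; 0 0 0.004 0 0 0'; python3 -m jog '0 0 -0.04 0 0 0; 0 0 -0.1 0 0 0; 0 0.06 -0.16 0 0 0; 0 0.14 -0.2 0 0 0; 0 0.22 -0.2 0 0 0; 0 0.3 -0.2 0 0 0; 0 0.3 -0.2 0 0 0; 0 0.3 -0.2 0 0 0; 0 0.3 -0.2 0 0 0'; python3 - <<'E'
from h import *
s=state();print(s["force"],s["time_s"],s["ee_pos"])
a=grab_frame("top")
A=cv2.resize(a[140:290,230:420],(475,375),interpolation=2);b=grab_frame("scene")[165:230,180:250];B=cv2.resize(b,(325,375),interpolation=2)
cv2.imwrite("pics/m.png",np.hstack([A,B])[:,:,::-1])
for n in("pot","carton","coupling"):
  for c in("scene","top"):
    for r in tip_of(n,c)[:1]: print(n,c,np.round(onz(c,r["location"],0)),round(r["confidence"],2))
E
```

```text
time_s: 16.33
ee_pos: [571.8, -110.0, 108.1]
ee_rot: [-179.9, -0.1, 18.7]
force: [-4.0, 2.1, 14.5]
gripper_width: 0.4
time_s: 17.08
ee_pos: [619.3, -251.9, 206.7]
ee_rot: [-179.8, 0.0, 18.7]
force: [0.3, -0.4, -1.0]
gripper_width: 0.5
[ 0.29087095 -0.36830288 -0.96812631] 17.0833 [ 619.28296214 -251.85079464  206.6581748 ]
pot scene [486.  96.   0.] 0.88
pot top [485. 100.   0.] 0.68
carton scene [760. -10.   0.] 0.9
carton top [766. -12.   0.] 0.85
coupling scene [ 650. -250.    0.] 0.69
coupling top [ 651. -249.    0.] 0.41
```

View pics/m.png

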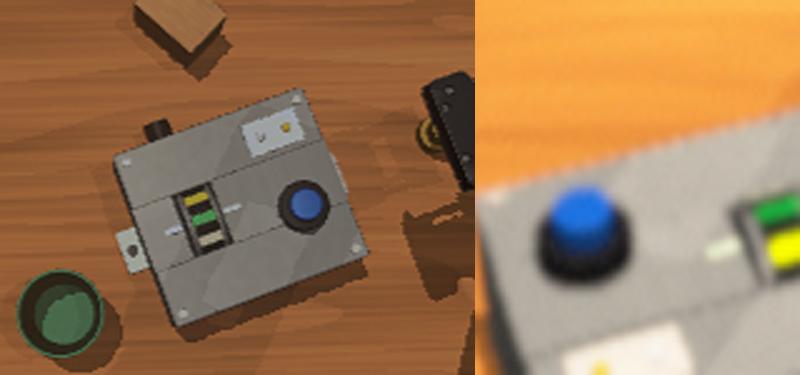

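Green (left, 204,217) lies between the white pointers, and the button (305,205; right, 582,215) is back up. The pot, carton and coupling are where they were, and the fingertips are 180 mm up, touching nothing.

```bash
python3 -c "
from workcell import *
print(job_done(), state()['time_s'])"
```

```text
the job is handed in; nothing more can be done
the job is handed in; nothing more can be done
```

The thumbwheel is on green and the start button was pushed in and came back up. I handed the job in at about 17–18 s of the 45 s allowed.

- **Wheel:** The first three strokes, with the tip flat on the crown, slid over the rim at 4–18 N and turned nothing. I then tilted the fingers 18° so that one edge of the tip gripped the rim. Two strokes gave one click each, red to yellow to green. I did not find out why the flat strokes failed.
- **Button:** I pressed it from about 114 mm down to 108 mm tool height (6 mm of travel). The force rose to 14.5 N, well above the 4 N spring, so it was fully in. Then I lifted clear.
- **Last checks:** The pictures showed green between the two white pointers and the button back up. The gripper was well above everything and read only about 1 N of noise.
- **Bystanders:** The pot, carton and coupling were found within 8 mm of their first measured positions, which is about how far two readings of one thing differ. The gripper hid part of the coupling in the last top view, where its confidence was only 0.41, but the scene camera agreed.
- **Wrong readings:** At the start, one detection took the wheel for the start button and another took the carton for the pot. I discarded both against the pictures.

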